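Unlock the gluing press and close it on the model house

TASK

A freshly glued model house stands in the small gluing press on the table. First free the press's lock by sliding the red-pinned brass bolt fully out (away from the blue slide), then push the blue slide along so that its sprung pad carries the house square against the end stop and stays pressed in about half-way (about 5 N on the house), never so far that the pad bottoms out hard. Do not touch the house with the robot, leave the lock open, and leave everything else on the table where it is.

Things in the scene. Friction and masses are not known exactly. Their poses are not given: they have to be found in the camera images.
- jig: Gluing press: fixed plywood board 120 (its x) by 320 mm (its y), 12 mm thick, with a wing under the lock on its +x side (x 58 to 118, y -122 to -42 mm). Origin: centre of its underside, z up. Along its +y, the closing direction: push plate, blue slide, sprung pad, house, end stop. Yaw within 0.3 rad. Two steel staples over the bolt (x 51 and 109 mm) reach 31 mm above the table.
- board_end (a point): Middle of the board's +y end, top edge. Across the board near it stands the fixed aluminium end stop, 90 mm wide, 26 mm high. Its near face is set 109 to 129 mm along y from the jig's origin, differently each time, and its place is not reported: feel it by the rise of the push force.
- press_slide: Blue slide running 95 mm along the jig's +y; its frame is the jig's frame when fully back (it starts 0 to 3 mm on; 4 mm of play while locked). Runner 50 mm wide, top 29 mm above the table, front block 64 mm wide, top 41 mm, lugs on its +x side, top 29 mm. A steady 9 N slides it (plus 8 N per m/s of speed); it stays where it is left.
- slide_front (a point): Middle of the front face of the slide's front block. Ahead of it the slide carries a sprung pad: steel with dark rubber, 64 mm wide, 15 to 39 mm above the table, its face 20 mm ahead of this point when free. It springs back 1 N per mm over 10 mm of travel: half-way in is 5 N, felt on top of the slide's 9 N friction.
- push_plate (a point): Middle of the top edge of the back face of the slide's upright blue push plate (46 mm wide, 10 mm thick, up to 71 mm above the table). The back face looks to the jig's -y: push here toward +y. Behind it the board is bare, 12 mm above the table.
- lock_bolt (a joint): How far the brass lock bolt is withdrawn, m: 0 fully in (locked), 0.018 fully out at its hard end (free). It moves along the jig's +x, starts at 0 to 3 mm, takes about 4 N, and stays where it is left. Its tongue leaves the slide's lugs beyond 13 mm.
- lock_pin (a point): Centre of the top of the red upright pin on the bolt, 72 mm above the table: 11 mm thick, with a 15 mm head (top 7 mm); the bolt under it is 26 mm high. Push it from its inner side toward the jig's +x. Inward of it only the push plate (30 mm toward -y, 50 mm inward) and front block (30 mm toward +y, 40 mm inward) stand higher than 31 mm.
- house: Small sand-coloured model house, loose, 87 x 84 x 56 mm, about 0.12 kg, on the board between pad and stop. Origin: centre of its underside. Walls met by pad and stop: 35 mm from the origin along its y; other walls at x -37 and +42 mm. Starts up to 0.1 rad askew, at jig y 50 to 60 mm; must end square and upright.
- glue_bottle: Bystander: white glue bottle with an orange cap, 30 mm thick, 74 mm tall, loose, standing on the robot's side of the jig; origin at the centre of its underside.
- barrel: Bystander: little dark model barrel, standing, 27 mm thick, 34 mm tall, loose, behind the jig; origin at the centre of its underside.
- well: Bystander: model well, 86 x 85 x 22 mm, loose, left of the jig; origin at its underside.
- dome_loose: Bystander: plain plaster dome 84 mm across, 38 mm tall, loose, left of the jig; origin at its underside.
- house_l: Bystander: model house 78 x 88 x 62 mm, loose, right of the jig; origin at its underside.

How it is judged:
On the way, in this order (a step that is already met when the one before it is completed fails the run):
1. the lock bolt is withdrawn (more than 14 mm) while the slide is still back (moved less than 8 mm) (value of joint lock_bolt above 0.014 m and y of press_slide in the frame of jig below 0.008 m), for 0.2 s.
2. the slide, freed, has been pushed forward more than 30 mm (y of press_slide in the frame of jig above 0.03 m), for 0.1 s.
At the end, for the whole second after the job is handed in: The lock bolt is still out (more than 13 mm); the slide's sprung pad presses the house against the end stop with 2.5 to 7.5 N (about 5 N, half-way in); the house stands upright and square to the jig within 0.05 rad, within 20 mm of the board's centre line, against the stop, at rest (value of joint lock_bolt above 0.013 m and contact force between press_slide and house between 2.5 and 7.5 N and angle between the y axis of house and the y axis of jig, either way round below 0.05 rad and angle between house's own z axis and vertical below 0.05 rad and x of house in the frame of jig between -0.02 and 0.02 m and y of house in the frame of jig above 0.068 m and linear speed of house below 0.01 m/s); the robot touches nothing.
It fails at once if the house is squeezed with more than 15 N (pad bottomed out hard) (contact force between press_slide and house above 15 N).
It fails at once if the robot touches the house (contact force between any of the arm, the fingers and house above 0.5 N).
It fails at once if a bystander is shifted by more than 15 mm (distance of any of glue_bottle, barrel, well, dome_loose, house_l from where it was at the start of the episode above 0.015 m).
It also fails if it takes over 38 s, if anything falls off the work surface, if the arm or the gripper's body presses on something with over 40 N, if the wrist force passes 120 N, or if a joint passes its speed limit or range.

ROBOT

A 6-joint arm with a two-finger parallel gripper is mounted at the origin on a cart in front of the work surface, level with it; the furniture and walls round the work are solid. World frame = base frame: x ahead of the robot, y to its left, z up, the work surface at z = 0. Lengths are in m, angles in rad, forces in N, time in s.
With the tool pointing down it reaches from about 0.275 to 0.825 m from the base axis. Payload 4.9 kg.
Tool frame: the origin (TCP) lies on the centre line of the jaws, within the pads' length; the fingertips stand 11 mm ahead of it and the grasp point (between the pads) lies 8 mm behind it; z points along the fingers, y is the line along which they close (so a half turn about z gives the same grasp; the last joint's range is limited). The gripper opens to 85 mm and grips with 20 to 120 N. Pads are 22 mm wide; open, the fingers measure 114 mm over their backs; the gripper's body (76 mm by 85 mm) begins 54 mm behind the grasp point. The pads swing forward as they close: fully open they stand 13 mm farther back than shut.
Start: joints at [1.165, 0.326, -0.193, 1.052, 0, 1.437], TCP at [0.148, 0.53, 0.242] pointing down, gripper open.
Joint ranges: [-2.65, 2.65], [-0.97, 1.79], [-1.3, 1.35], [-1.93, 2.1], [-1.47, 1.37], [-3.14, 3.14]. Speed limits (rad/s): [2.57, 2.57, 3.14, 3.14, 3.14, 3.14].

INTERFACE

Orientations are given as a unit quaternion [w, x, y, z].
In Python, from cell import * gives the robot as it stands. Calls block until the motion is done:
- move_pose(position, orientation): joint-space move of the TCP to a pose.
- move_linear(position, speed=0.15, rotation=None, until_force=None): straight line of the TCP; rotation=None keeps the orientation; speed is the mean speed in m/s. With until_force (N) it stops when the force on the tool has changed by that much, and returns True; else False.
- goto_joints(angles): joint-space move.
- set_gripper(opening, grasp_force=None): opening from 0.0 (shut) to 1.0 (fully open); grasp_force is the grip in N (None keeps the last); returns when the fingers have stopped.
- wait(seconds).
- solve_ik(position, orientation): joint angles nearest the present ones, or None.
- camera(name): name is "scene" or "top" or "wrist"; returns (picture, depth): 384x512x3 uint8, red, green, blue; 384x512 float32, m along the optical axis (not along the pixel's ray), 0 where there is no reading.
- calibration(name): a dict with "mtx" (3x3 intrinsics, pixels), "extrinsics" (4x4, takes a point from world to camera coordinates); the wrist camera has in their place "hand_eye" (4x4, takes a point from camera to tool coordinates, whose origin is the TCP and whose axes are the flange's). Camera axes: x right, y down, z forward; pixel columns grow to the right and rows downward; lengths in m; the calibration is good to about 2 mm. A picture is of the moment at which its call begins: read the wrist's pose just before it. calibration takes no time and is no camera call.
A pose or a line that the arm cannot do raises PlanningError and nothing moves.
- close_job(): hands the job in; it is judged then, once.
Trained networks look in the newest picture that a camera, given by its name, has taken for a name from the list of things; names that differ only in an ending like _2 or _b are one class to them, and where a whole thing is asked for, a point or a joint stands for the part that bears it (a point fixed in the world has none). Each returns a list of dicts, best first, with "p" (0 to 1); they miss things now and then, are a little off and sometimes report something else, mostly with a low value. They report only what shows in the picture. A call takes as long as a camera call.
- boxes_of(camera, thing): "location" ([x, y, z] in m, in world coordinates, good to about 4 mm: the middle of the surface that is visible of it).
- mark_of(camera, thing): "location" ([x, y, z] in m, in world coordinates, good to about 4 mm: a listed point, or the origin of a listed thing).
Readings, each from a call of its own:
- get_clock(): time.
- get_joint_positions(): joint angles.
- get_joint_vel(): joint speeds.
- get_joint_efforts(): joint torques, N m.
- get_position(): TCP position.
- get_tool_rot(): TCP orientation.
- get_ft_force(): force on the tool from outside, world axes, zero at the start.
- get_moment(): the same for the moment, N m.
- get_gripper_width(): opening from 0.0 (shut) to 1.0 (fully open).
- get_finger_force(): force on a finger pad.
Only numpy, scipy, OpenCV 4.12 (cv2) and the standard library are available. Lean on these libraries where they do the work, as an engineer would, in place of code of your own. Each camera call takes 0.05 s, during which the arm holds its last target. There are 200 camera calls.

## Working session

There is one attempt and no reset: what is moved stays moved. The work goes in short steps, each a Python script; the robot and the scene stay as the last script left them, time stands still between calls to the robot, and variables do not carry over. Pictures are saved under pics/ and viewed, at most 10 in all, crops included, and the job is handed in when it is done.

```bash
mkdir -p pics; python3 - <<'E'
from cell import *
import cv2,numpy as np
for c in ["scene","top"]:
    p,d=camera(c); cv2.imwrite(f"pics/{c}0.png",p[:,:,::-1])
    for t in ["jig","board_end","slide_front","push_plate","lock_pin","house","glue_bottle","barrel","house_l","well","dome_loose"]:
        r=mark_of(c,t)
        print(c,t,[(np.round(q["location"],4).tolist(),round(q["p"],2)) for q in r[:2]])
print(get_clock(),get_tool_rot(),get_ft_force())
E
```

```text
scene jig [([0.5014, 0.0418, -0.0018], 0.83)]
scene board_end [([0.5206, 0.1946, 0.0144], 0.9), ([0.502, 0.0401, 0.0007], 0.53)]
scene slide_front [([0.4978, 0.0002, 0.0292], 0.91), ([0.6131, 0.0739, -0.0025], 0.53)]
scene push_plate [([0.4928, -0.08, 0.0671], 0.92)]
scene lock_pin [([0.5711, -0.0515, 0.0734], 0.49)]
scene house [([0.3897, -0.3437, -0.0016], 0.94), ([0.5067, 0.0942, 0.0134], 0.84)]
scene glue_bottle [([0.4105, 0.1202, -0.0035], 0.69), ([0.5079, 0.0895, 0.0103], 0.59)]
scene barrel [([0.6114, 0.0742, -0.0006], 0.43)]
scene house_l [([0.3897, -0.3437, -0.0016], 0.94), ([0.5067, 0.0942, 0.0134], 0.84)]
scene well [([0.4527, 0.3275, 0.0008], 0.66)]
scene dome_loose [([0.5675, 0.3738, 0.0013], 0.6)]
top jig [([0.5043, 0.0364, -0.0011], 0.55)]
top board_end [([0.5244, 0.1945, 0.0108], 0.86)]
top slide_front [([0.5242, 0.1939, 0.0083], 0.72), ([0.4991, -0.0033, 0.0287], 0.69)]
top push_plate [([0.492, -0.0804, 0.069], 0.97)]
top lock_pin [([0.5686, -0.0558, 0.0742], 0.57)]
top house [([0.5094, 0.0928, 0.0091], 0.97), ([0.3933, -0.3436, 0.001], 0.9)]
top glue_bottle [([0.5237, 0.1929, 0.0123], 0.52), ([0.4118, 0.1225, 0.0011], 0.43)]
top barrel [([0.6138, 0.0812, 0.0019], 0.61), ([0.5703, -0.051, 0.0772], 0.2)]
top house_l [([0.5094, 0.0928, 0.0091], 0.97), ([0.3933, -0.3436, 0.001], 0.9)]
top well [([0.4504, 0.327, -0.0016], 0.85), ([0.51, 0.0943, 0.0106], 0.27)]
top dome_loose [([0.5689, 0.3786, 0.0019], 0.65), ([0.5254, 0.1961, 0.0085], 0.31)]
1.2 [-4.53826286e-07  1.35489851e-01  9.90778734e-01 -3.60164799e-06] [ 0.08369856 -0.09065735  0.17978748]
```

View pics/scene0.png

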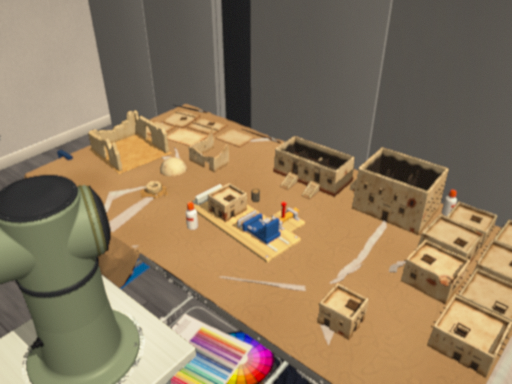

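View pics/top0.png

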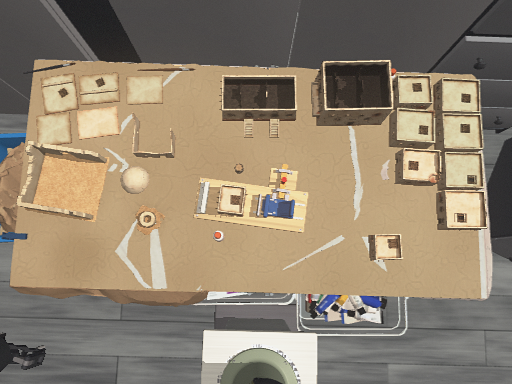

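The pictures agree with the networks: press at around (250,205) in the top view, red pin at (284,181), blue slide at (277,207). The jig's yaw is about -0.112 and nothing stands near the pin. I'll withdraw the bolt now.

```bash
cat > h.py <<'E'
from cell import *
import numpy as np
a=0.112
X=np.array([np.cos(a),-np.sin(a),0]); Y=np.array([np.sin(a),np.cos(a),0])
O=np.array([0.5038,0.039,0])
def W(x,y,z): return O+x*X+y*Y+np.array([0,0,z])
def L(p): d=np.array(p)-O; return np.array([d@X,d@Y,p[2]])
def down(phi): # tool y at angle phi from world y toward x
    return [0,np.sin(phi/2),np.cos(phi/2),0]
E
python3 - <<'E'
from h import *
pin=L([0.5698,-0.0535,0.073]); print("pin",pin, "plate",L([.4924,-.0802,.07]))
set_gripper(0.0)
move_pose(W(pin[0]-.036,pin[1],.15),down(a)); 
move_linear(W(pin[0]-.036,pin[1],.053),0.12)
f0=get_ft_force(); print(get_clock(),L(get_position()),f0)
hit=move_linear(W(pin[0]+.02,pin[1],.053),0.03,until_force=14)
print(hit,L(get_position()),get_ft_force()-f0,get_clock())
p,d=camera("top"); print([(L(q["location"]).round(4),q["p"]) for q in mark_of("top","lock_pin")[:2]])
import cv2
cv2.imwrite("pics/top1.png",cv2.resize(p[140:260,190:330,::-1],None,fx=4,fy=4))
E
```

```text
pin [ 0.07592483 -0.08454389  0.073     ] plate [ 0.00199393 -0.11972729  0.07      ]
5.4167 [ 0.04050753 -0.08452211  0.05357654] [-0.76378522 -0.25673065  0.34111562]
True [ 0.07516368 -0.08432281  0.05179591] [ 1.08186917  0.88384031 -0.16949393] 6.6333
[]
```

View pics/top1.png

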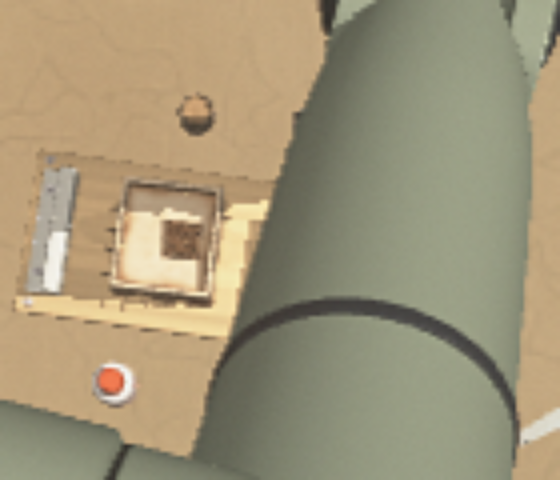

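The arm hides the pin in this view (only the house, bottle and barrel show, undisturbed). The 17 mm stroke after contact suggests the bolt is at its end stop. I'll confirm by pushing again, then back off and look.

```bash
python3 - <<'E'
from h import *
import cv2
p=L(get_position())
hit=move_linear(W(p[0]+.012,-.0845,.053),0.03,until_force=14)
q=L(get_position()); print(hit,q,get_ft_force())
move_linear(W(q[0]-.03,-.0845,.053),0.12)
move_linear(W(q[0]-.03,-.0845,.13),0.2)
move_pose(W(0,-.165,.12),down(a+np.pi/2) )
print(get_clock(),get_joint_positions().round(2))
pc,d=camera("scene"); print([(L(r["location"]).round(4),r["p"]) for r in mark_of("scene","lock_pin")[:2]])
cv2.imwrite("pics/s2.png",cv2.resize(pc[170:270,180:320,::-1],None,fx=5,fy=5))
E
```

```text
True [ 0.07499327 -0.08408414  0.05068791] [ 0.0745379   0.01220223 -0.36210266]
9.25 [-0.4   0.36 -0.49  0.72  0.    1.28]
[(array([ 0.0925, -0.0841,  0.0728]), 0.44)]
```

View pics/s2.png

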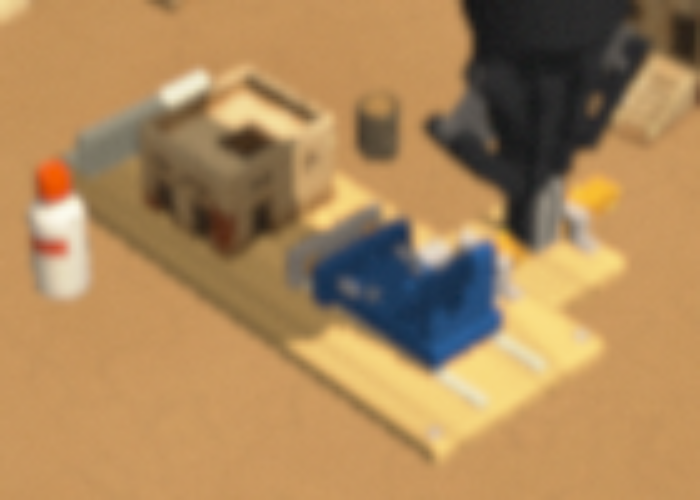

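Bolt out: the pin reads 16.6 mm further out, and the second push met the hard end straight away. Next is the slide: free travel first, then a slow push until the force rises.

```bash
python3 - <<'E'
from h import *
Z=.054
move_linear(W(0,-.165,Z),0.15)
b=get_ft_force(); print(get_clock(),L(get_position()),b)
h=move_linear(W(0,-.100,Z),0.05,until_force=22)
print(h,L(get_position()),(get_ft_force()-b)@Y,get_clock())
np.save("b.npy",b)
for i in range(2):
    f=(get_ft_force()-b)@Y
    h=move_linear(W(0,-.03,Z),0.02,until_force=12+f)   # f is negative when pushing
    print(h,L(get_position()),f,(get_ft_force()-b)@Y,get_clock())
E
```

```text
9.9417 [ 0.00023354 -0.1649431   0.05424867] [-0.3922706  -0.04403768  0.37890725]
False [-0.0001487  -0.10170035  0.05412162] -8.535779460393464 11.3917
True [-0.00068502 -0.05577631  0.05385671] -8.535779460393464 -0.4822787461819508 13.5583
True [-0.00123079 -0.05559171  0.05347029] -0.4822787461819508 -1.5324805030511384 14.0417
```

```bash
python3 - <<'E'
from h import *
Z=.054; b=np.load("b.npy")
for T in (13,14.2):
    f=(get_ft_force()-b)@Y
    h=move_linear(W(0,-.045,Z),0.01,until_force=T+f)
    print(T,h,L(get_position()),f,(get_ft_force()-b)@Y,get_clock())
import cv2
p,d=camera("scene")
cv2.imwrite("pics/s3.png",cv2.resize(p[170:270,180:320,::-1],None,fx=5,fy=5))
for t in("house","slide_front","board_end"): print(t,[(L(r["location"]).round(4),round(r["p"],2)) for r in mark_of("scene",t)[:3]])
E
```

```text
13 True [-0.00155176 -0.05534495  0.0532564 ] -1.5324805030511384 -0.338437977926605 14.5833
14.2 True [-0.00191107 -0.05302327  0.05309962] -0.338437977926605 -1.5091880937358693 15.2917
house [(array([-0.0684, -0.3909, -0.0031]), 0.75), (array([-0.0001,  0.0896,  0.0138]), 0.62)]
slide_front [(array([-0.0005,  0.0368,  0.0292]), 0.8)]
board_end [(array([0.0011, 0.1586, 0.0121]), 0.62)]
```

View pics/s3.png

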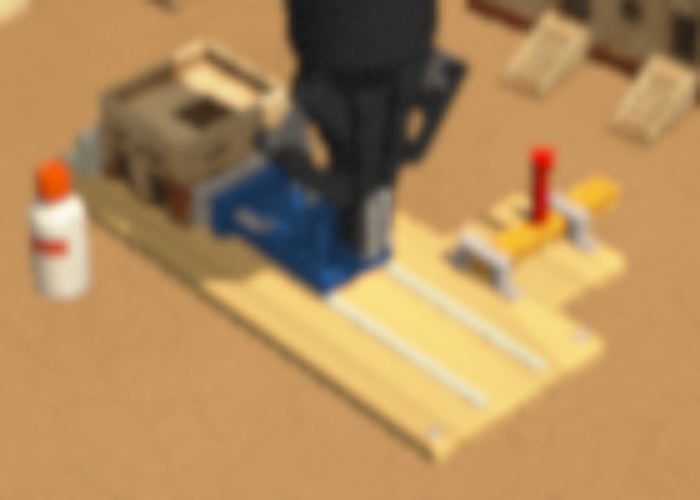

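The house is against the stop, the pin is out and the bottle is in place. To check the pad's force I'll take small completed moves and compare held forces (free sliding held 8.5 N).

```bash
python3 - <<'E'
from h import *
Z=.054; b=np.load("b.npy")
for y in (-.0515,-.0505,-.0500,-.0495,-.049,-.0485,-.048):
    move_linear(W(0,y,Z),0.01)
    F=get_ft_force()-b
    print(y,L(get_position()).round(4),(F@Y).round(2),(F@X).round(2),get_clock())
    if F@Y<-13.4: break
E
```

```text
-0.0515 [-0.002  -0.0529  0.0531] -6.39 -2.54 15.925
-0.0505 [-0.002  -0.0529  0.0532] -9.45 -1.39 16.175
-0.05 [-0.002  -0.0529  0.0532] -10.86 -2.43 16.425
-0.0495 [-0.002  -0.0529  0.0532] -12.1 -1.92 16.675
-0.049 [-0.002  -0.0528  0.0532] -14.35 -2.18 16.925
```

The slide holds until about 14 N, which is 9 N friction plus about 5 N on the pad. Now I'll retreat and check.

```bash
python3 - <<'E'
from h import *
import cv2
move_linear(W(0,-.11,.056),0.1)
move_linear(W(0,-.125,.20),0.2)
p,d=camera("top")
cv2.imwrite("pics/t4.png",cv2.resize(p[140:260,190:330,::-1],None,fx=5,fy=5))
for t in("house","lock_pin","barrel","glue_bottle"): print(t,[(L(r["location"]).round(4),round(r["p"],2)) for r in mark_of("top",t)[:2]])
print(get_clock(),get_ft_force())
E
```

```text
house [(array([-0.0674, -0.3921,  0.0056]), 0.9), (array([0.0055, 0.0917, 0.0117]), 0.56)]
lock_pin [(array([ 0.0955, -0.0799,  0.0744]), 0.62)]
barrel [(array([0.102 , 0.0498, 0.0016]), 0.56)]
glue_bottle [(array([-0.0992,  0.0764,  0.0005]), 0.43)]
18.8083 [ 0.10707559  0.66288355 -0.45348008]
```

View pics/t4.png

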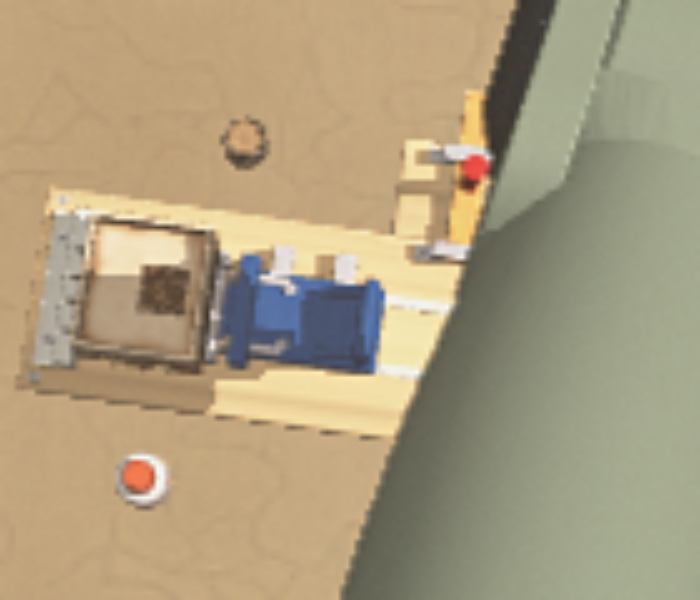

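The house is square between the stop (60,290) and the pad (215,290). The red pin is out at (475,168), and the bottle and barrel have not moved.

```bash
python3 -c "
from cell import *
print(close_job())"
```

```text
the job is handed in; nothing more can be done
None
```

I handed the job in at about 19 s, with no verdict reported: the bolt was pushed to its hard end, the house looks square against the stop with an estimated 5 N on the pad, and the arm is clear.

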